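# Pull the stiff countertop drawer out to its end stop

## Task

A jar stands in the way of the low drawer unit on the range: put it aside, upright and out of the drawer's path. Then pull the drawer out by its bow handle, on past the place half-way where its runners turn stiff, until it is right against its end stop, and leave it there. Pull gently and stop when you feel the end stop; the drawer must not touch the jar, and the other things must stay where they are.

Things in the scene. Friction and masses are not known exactly. Their poses are not given: they have to be found in the camera images.
- unit: Low drawer unit, fixed on the range top: white, pale wooden top, 200 deep x 220 wide x 90 mm high. Origin at the centre of its underside (z = 0). The drawer slides out along its own -x; y runs along its width, z up. Shut, the drawer's face stands at x = -0.100 of this frame; the front is 216 mm wide and 79 mm high. Opening, drawer and handle sweep the strip before it to 0.295 m from the origin.
- pull (a point): Middle of the bar of the drawer's steel bow handle, axes as the unit's. Round bar 10 mm thick, level along y, 110 mm long, 62 mm above the range top, 42 mm before the drawer's face: the gap between them, 37 x 95 mm, is open from above right down to the range top, so that fingertips can reach in and hook the bar. Shut, it lies at x = -0.142 of the unit; it may start up to 41 mm out.
- jar_mid (a point): Centre (half-way up) of the tall jar with the black cap that stands upright on the range top right before the drawer, 0.24 to 0.27 m from the unit's origin: round, 46 mm in diameter, 135 mm high, about 0.09 kg, z up. There is free range top from x = 0.42 to 0.72 and y = -0.18 to 0.2 round the drawer's path.
- squat_jar: Bystander: squat jar with a white cap, 40 mm in diameter, 71 mm high, on the range top at the back right. Origin at the centre of its underside.
- small_jar: Bystander: small dark jar with a black cap, 37 mm in diameter, 84 mm high, standing on the unit's top near the back. Origin at the centre of its underside.
- mug: Bystander: white mug, 82 mm in diameter, 94 mm high, on the range top at the front left. Origin at the centre of its underside.
- jar: The same tall jar as jar_mid; its origin is at the centre of its underside.
- stop_mark (a point): A point on the rail seat inside the unit, hidden from view; axes as the unit's. The seat carries the runners and their end stop and sits 0 to 25 mm forward of the unit's origin along its -x, differently each time. It does not move. Used for judging how far out the drawer is; not to be handled.
- drawer: The drawer; origin and axes are the unit's when shut. Telescopic runners: it slides easily at first (about 3 N), then, from a place that differs each time, stiffly (9 to 12 N), then meets the end stop (buffered: gives up to 8 mm above 15 N and springs back). The whole travel, 115 to 150 mm from shut, differs and is not marked: only a force beyond 15 N tells the stop. It stays where left; more than 45 N is too rough.
There are look-alikes about, which are no part of the job. Of the things like the jar, leave any that is turquoise or yellow; of the rest the larger one is meant.

How it is judged:
By the outcome, as a careful person would: the job done as asked, in the order asked, and still so for the second after the job is handed in, with the robot touching nothing.
It also fails if it takes over 51 s, if anything falls off the work surface, if the arm or the gripper's body presses on something with over 40 N, if the wrist force passes 120 N, or if a joint passes its speed limit or range.

## Robot

A 7-joint arm with a two-finger parallel gripper is mounted at the origin on a cart in front of the work surface, level with it; the furniture and walls round the work are solid. World frame = base frame: x ahead of the robot, y to its left, z up, the work surface at z = 0. Lengths are in m, angles in rad, forces in N, time in s.
With the tool pointing down it reaches from about 0.4 to 0.9 m from the base axis. Payload 5.5 kg.
Tool frame: the origin (TCP) lies on the centre line of the jaws, within the pads' length; the fingertips stand arm.tip_reach ahead of it and the grasp point (between the pads) lies 11 mm behind it (arm.tip_reach is the distance from the TCP to the fingertips, in m); x points along the fingers, y is the direction in which the jaws open and shut, and the axes are right-handed (so a half turn about x gives the same grasp; the last joint's range is limited). The gripper opens to 85 mm and grips with 20 to 120 N. Pads are 22 mm wide; open, the fingers measure 114 mm over their backs; the gripper's body (76 mm by 85 mm) begins 54 mm behind the grasp point. The pads swing forward as they close: fully open they stand 13 mm farther back than shut.
Start: joints at [1.527, 0.501, -0.427, 1.55, 0.221, 1.138, -0.21], TCP at [0.196, -0.62, 0.239] pointing down, gripper open.
Joint ranges: [-2.88, 2.88], [-0.31, 2.03], [-1.54, 1.56], [0.2, 2.42], [-1.41, 4.55], [0.19, 2.02], [-2.57, 2.57]. Speed limits (rad/s): [2.57, 2.57, 3.14, 3.14, 3.14, 3.14, 3.14].

## Interface

Orientations are given as a rotation vector (axis times angle).
In Python, from workcell import arm gives the robot as it stands. The module is installed in compiled form; this text tells all that it offers.
- The arm moves only by the shell command python3 -m inch 'ROWS' [OPENING]. ROWS is a JSON object of lists of equal length, an entry for each row: "travel": the shift along the tool's x, y, z in m, a list of three; "spin": the turn about the tool's x in rad. In form: {"travel": [[dx, dy, dz], ...], "spin": [spin, ...]}. A call has 1 to 20 rows; each row is the pose to reach, as a shift and turn from the pose commanded when the call began, along the tool's axes at that moment; what a row does not reach only later rows make up. A row lasts 1/10 s, in which the tool goes at most 50 mm and 8.59 degrees, less where a joint would pass 70% of its speed; a pose out of reach is approached as far as the arm can. A call with a gripper value outside its range is refused whole. OPENING is the closure, from 0 (fully open) to 1 (shut), set as the call begins (- or left out, the last holds). The fingers move at their own pace and stop on an object; the grip force is fixed at half the most. Time passes only in rows, so rows that repeat a pose let the fingers close. It gives the time, the measured TCP pose, the force and the opening at its end, in the units of the state.
- arm.sense(): the state, without advancing time (a new reading comes with each control period).
- arm.read_camera(name): name is "side" or "top"; returns a dict with "pixels" (384x512x3 uint8, red, green, blue), "fx", "fy", "cx", "cy" (pixels), "k1" (the pictures are not rectified: a ray, as slopes to the right and down, at radius r is drawn at 1 + k1 r^2 times it, then the intrinsics apply), "T" (4x4, takes a point from camera to world coordinates). Camera axes: x right, y up, looking along -z (the intrinsics and any distortion apply to the point x, -y, -z); pixel columns grow to the right and rows downward; lengths in m; the calibration is good to about 2 mm. A picture is of the moment at which its call begins. There is no depth.
- arm.close_job(): hands the job in, once; it reports no verdict.
Trained networks look in a picture, given as the dict that the camera call returned (one of the last four; its "shot" number tells which), for a name from the list of things; names that differ only in an ending like _2 or _b are one class to them, and where a whole thing is asked for, a point or a joint stands for the part that bears it (a point fixed in the world has none). Each returns a list of dicts, best first, with "confidence" (0 to 1); they miss things now and then, are a little off and sometimes report something else, mostly with a low value. They report only what shows in the picture. A call takes as long as a camera call. They do not tell look-alikes from the thing itself.
- arm.boxes_of(picture, name): "centre" ([column, row] in pixels, amid what is visible of it).
- arm.masks_of(picture, name): "mask" (384x512 bool, what is visible of it) and "centre" ([column, row] in pixels, amid what is visible of it).
- arm.pinpoint(picture, name): "centre" ([column, row] in pixels: a listed point, or the origin of a listed thing).
The state is a dict: "clock": time; "joint_pos": joint angles; "qvel": joint speeds; "joint_torque": joint torques, N m; "tcp_pos": TCP position; "ee_rot": TCP orientation; "wrist_force": force on the tool from outside, world axes, zero at the start; "torque": the same for the moment, N m; "finger_gap": opening from 0.0 (shut) to 1.0 (fully open).
Only numpy, scipy, OpenCV 4.12 (cv2) and the standard library are available. Lean on these libraries where they do the work, as an engineer would, in place of code of your own. Each camera call takes 0.05 s, during which the arm holds its last target. There are 200 camera calls.

## Working session

There is one attempt and no reset: what is moved stays moved. The work goes in short steps, Python scripts to look and compute and a shell command to move; the robot and the scene stay as the last step left them, time stands still between calls to the robot, and variables do not carry over. Pictures are saved under pics/ and viewed, about 8 in all and at most 12, crops included, and the job is handed in when it is done.

```bash
mkdir -p pics
cat > h.py <<'E'
import numpy as np, cv2
from scipy.spatial.transform import Rotation as R
from workcell import arm
def ray(p,uv):
    K=np.array([[p['fx'],0,p['cx']],[0,p['fy'],p['cy']],[0,0,1.]])
    n=cv2.undistortPoints(np.array([[uv]],float),K,np.array([p['k1'],0,0,0.]),None,None,None).ravel() if False else None
    d=np.array([(uv[0]-p['cx'])/p['fx'],(uv[1]-p['cy'])/p['fy']]); s=d.copy()
    for _ in range(20): s=d/(1+p['k1']*(s@s))
    T=np.array(p['T']); return T[:3,3],T[:3,:3]@np.array([s[0],-s[1],-1])
def at_z(p,uv,z):
    o,d=ray(p,uv); return o+d*(z-o[2])/d[2]
def tri(p,uv,q,vw):
    a,d=ray(p,uv); b,e=ray(q,vw); d/=np.linalg.norm(d); e/=np.linalg.norm(e)
    s=np.linalg.lstsq(np.c_[d,-e],b-a,rcond=None)[0]; A=a+s[0]*d;B=b+s[1]*e
    return (A+B)/2,np.linalg.norm(A-B)
def save(p,n): cv2.imwrite('pics/'+n,cv2.cvtColor(p['pixels'],cv2.COLOR_RGB2BGR))
E
python3 - <<'E'
from h import *
np.set_printoptions(precision=3,suppress=True)
P={n:arm.read_camera(n) for n in('side','top')}
for n,p in P.items():
    save(p,n+'0.png'); print(n,p['T'],p['k1'])
    for t in ['unit','pull','jar_mid','jar','squat_jar','small_jar','mug']:
        print(t,[(np.round(d['centre']),round(d['confidence'],2)) for d in arm.pinpoint(p,t)])
s=arm.sense(); print(arm.tip_reach,{k:np.round(v,3) for k,v in s.items()}); print(R.from_rotvec(s['ee_rot']).as_matrix())
E
```

```text
side [[-0.301  0.84  -0.451 -0.016]
 [-0.954 -0.266  0.141  0.257]
 [-0.002  0.473  0.881  1.187]
 [ 0.     0.     0.     1.   ]] 0.04471392812283567
unit [(array([204., 205.]), 0.73)]
pull [(array([254., 191.]), 0.84), (array([183., 196.]), 0.68)]
jar_mid [(array([309., 180.]), 0.79), (array([292., 196.]), 0.76), (array([314., 219.]), 0.76), (array([294., 231.]), 0.67), (array([183., 196.]), 0.3)]
jar [(array([290., 204.]), 0.92), (array([293., 242.]), 0.84), (array([309., 184.]), 0.72), (array([313., 227.]), 0.48)]
squat_jar [(array([313., 140.]), 0.82), (array([199., 286.]), 0.47)]
small_jar [(array([183., 198.]), 0.66)]
mug [(array([197., 289.]), 0.72)]
top [[-0.01   0.992 -0.124  0.431]
 [-1.    -0.01  -0.006  0.086]
 [-0.007  0.124  0.992  0.989]
 [ 0.     0.     0.     1.   ]] -0.06361169333836998
unit [(array([201., 172.]), 0.89)]
pull [(array([260., 179.]), 0.72)]
jar_mid [(array([285., 250.]), 0.67), (array([335., 181.]), 0.66), (array([320., 236.]), 0.61)]
jar [(array([285., 251.]), 0.83), (array([328., 187.]), 0.79), (array([314., 238.]), 0.71)]
squat_jar [(array([354., 124.]), 0.58)]
small_jar [(array([170., 165.]), 0.84)]
mug [(array([168., 276.]), 0.59)]
0.008 {'clock': np.float64(0.8), 'joint_pos': array([ 1.527,  0.501, -0.427,  1.55 ,  0.221,  1.138, -0.21 ]), 'qvel': array([ 0.   , -0.002,  0.001, -0.   , -0.002,  0.   , -0.001]), 'joint_torque': array([ -0.   , -56.93 ,  -5.81 , -28.132,   0.013,   0.002,   0.   ]), 'tcp_pos': array([ 0.196, -0.62 ,  0.239]), 'ee_rot': array([ 2.056,  0.318, -2.056]), 'wrist_force': array([ 0.154, -0.34 , -0.706]), 'torque': array([-0.01 ,  0.041,  0.04 ]), 'finger_gap': np.float64(1.001)}
[[ 0.     0.302 -0.953]
 [-0.    -0.953 -0.302]
 [-1.     0.    -0.   ]]
```

Run:
```python
import cv2
for n in('side','top'):
    a=cv2.imread(f'pics/{n}0.png')[80:335,110:450]; cv2.imwrite(f'pics/{n}0c.png',cv2.resize(a,(800,600),interpolation=2))
```

```text
(no output)
```

View pics/side0c.png

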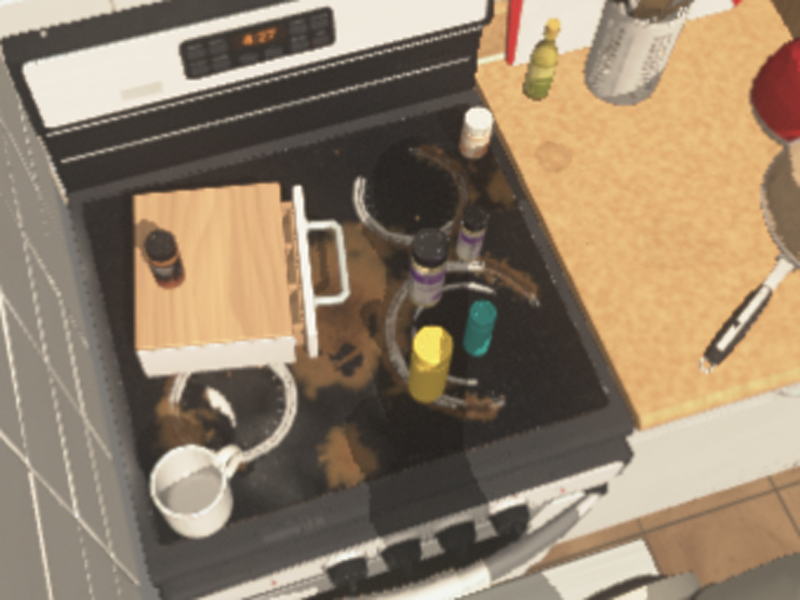

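View pics/top0c.png

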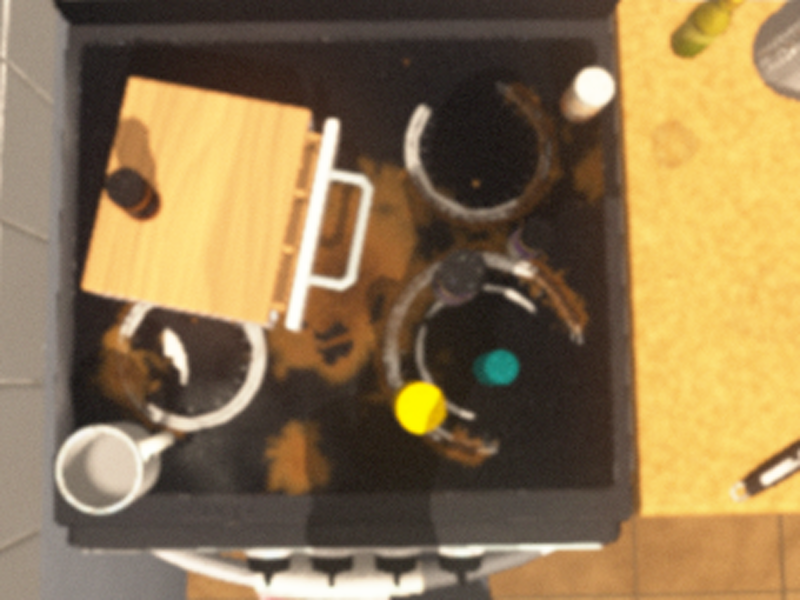

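The side picture shows the target jar (purple label, black cap) at about (292,196), with a smaller twin at (309,180). The yellow jar is at (293,234), the turquoise one at (314,219), and the handle bar at (254,191). The top picture shows the target's cap at about (305,197). The network missed the target in that view, since (335,181) is the small twin.

Run:
```python
from h import *
np.set_printoptions(precision=3,suppress=True)
p=arm.read_camera('side');q=arm.read_camera('top')
u=lambda c:(110+c[0]*.425,80+c[1]*.425)
print('jar side',at_z(p,(292,196),.0675),at_z(p,(290,204),0), 'cap top',at_z(q,u((460,270)),.135),'side cap',at_z(p,u((430,242)),.135))
print('small',tri(p,(309,180),q,(335,181)),'yellow cap',at_z(q,u((420,406)),.11),'y base',at_z(p,u((428,390)),0),'turq',tri(p,(314,219),q,(320,236)))
print('pull',tri(p,(254,191),q,(260,179)),at_z(p,(254,191),.062),at_z(q,(260,179),.062))
C=[at_z(q,u(c),.09) for c in((130,77),(312,108),(272,322),(83,290))]
print('corners',*C); print('unit',tri(p,(204,205),q,(201,172)),sum(C)/4)
d=(C[1]-C[0]+C[2]-C[3])/2; w=(C[0]-C[3]+C[1]-C[2])/2
print('dims',np.linalg.norm(d),np.linalg.norm(w),'yaw of outward',np.degrees(np.arctan2(d[1],d[0])),'width',np.degrees(np.arctan2(w[1],w[0])))
print('mug',tri(p,(197,289),q,(168,276)))
print('handle ends',at_z(q,u((370,186)),.062),at_z(q,u((350,284)),.062),'face',at_z(q,u((334,120)),.083),at_z(q,u((293,327)),.083))
print('small jar top',tri(p,(183,198),q,(170,165)))
print(arm.masks_of(q,'jar') and [(np.round(m['centre']),m['confidence'],m['mask'].sum()) for m in arm.masks_of(q,'jar')])
```

```text
jar side [ 0.516 -0.027  0.068] [ 0.523 -0.028  0.   ] cap top [ 0.526 -0.018  0.135] side cap [ 0.523 -0.026  0.135]
small (array([ 0.57 , -0.105,  0.032]), np.float64(0.0017357176725292846)) yellow cap [0.4  0.02 0.11] y base [0.391 0.014 0.   ] turq (array([ 0.435, -0.064,  0.047]), np.float64(0.006939171889565202))
pull (array([0.572, 0.078, 0.06 ]), np.float64(0.007291421654758681)) [0.569 0.075 0.062] [0.573 0.081 0.062]
corners [0.731 0.306 0.09 ] [0.696 0.121 0.09 ] [0.482 0.161 0.09 ] [0.515 0.348 0.09 ]
unit (array([0.601, 0.23 , 0.002]), np.float64(0.0035152173280746865)) [0.606 0.234 0.09 ]
dims 0.18849120787729814 0.21898690215771466 yaw of outward -100.41521006204141 width -10.797258365666563
mug (array([0.343, 0.31 , 0.02 ]), np.float64(0.003622821226034464))
handle ends [0.621 0.063 0.062] [0.521 0.085 0.062] face [0.685 0.099 0.083] [0.477 0.141 0.083]
small jar top (array([0.603, 0.288, 0.082]), np.float64(0.011582105826494016))
[(array([304., 197.]), 0.84, np.int64(401)), (array([285., 252.]), 0.63, np.int64(382)), (array([333., 181.]), 0.6, np.int64(276)), (array([318., 233.]), 0.48, np.int64(197))]
```

```bash
python3 -m inch '{"travel":[[0,-0.03,-0.03],[0,-0.468,-0.491],[0,-0.468,-0.491],[0,-0.468,-0.491],[0,-0.468,-0.491],[0,-0.468,-0.491],[0,-0.468,-0.491],[0,-0.468,-0.491],[0,-0.468,-0.491],[0,-0.468,-0.491],[0,-0.468,-0.491],[0,-0.468,-0.491],[0,-0.468,-0.491],[0,-0.468,-0.491],[0,-0.468,-0.491],[0,-0.468,-0.491],[0,-0.468,-0.491],[0,-0.468,-0.491]],"spin":[-0.06,-1.08,-1.08,-1.08,-1.08,-1.08,-1.08,-1.08,-1.08,-1.08,-1.08,-1.08,-1.08,-1.08,-1.08,-1.08,-1.08,-1.08]}' 0
python3 - <<'E'
from h import *
np.set_printoptions(precision=3,suppress=True)
p=arm.read_camera('side');q=arm.read_camera('top')
a=[cv2.resize(i['pixels'][100:310,170:400],(400,365),interpolation=2)[:,:,::-1] for i in(p,q)]
cv2.imwrite('pics/a1.png',np.hstack(a))
for n,i in(('s',p),('t',q)): print(n,[(np.round(m['centre']),m['confidence']) for m in arm.boxes_of(i,'jar')])
s=arm.sense(); print(s['clock'],s['tcp_pos'],R.from_rotvec(s['ee_rot']).as_matrix(),s['joint_pos'],s['finger_gap'])
E
```

```text
clock: 2.8
tcp_pos: [0.5225, -0.0272, 0.2392]
ee_rot: [1.345, 1.114, -1.346]
wrist_force: [-0.1, 0.1, 0.3]
finger_gap: 0.999
s [(array([291., 193.]), 0.93), (array([294., 235.]), 0.85), (array([315., 218.]), 0.76), (array([314., 180.]), 0.54), (array([209., 200.]), 0.29)]
t [(array([317., 237.]), 0.64), (array([285., 250.]), 0.59), (array([299., 201.]), 0.51)]
3.0 [ 0.523 -0.026  0.239] [[ 0.     0.983 -0.185]
 [-0.    -0.185 -0.983]
 [-1.     0.     0.   ]] [ 0.745  0.372 -0.912  1.856  0.333  1.076 -0.482] 0.9982658327125977
```

View pics/a1.png

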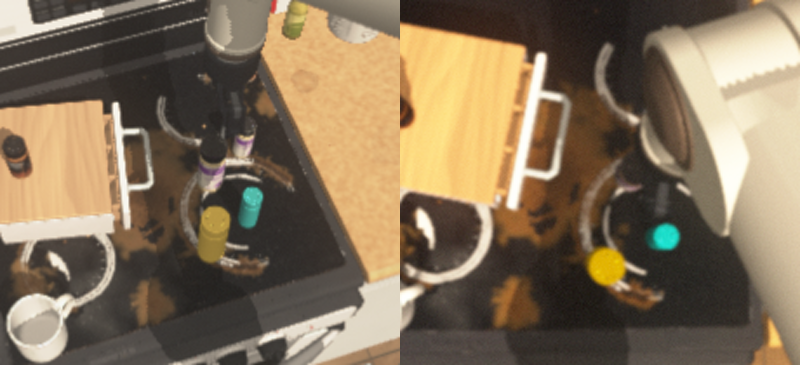

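The side crop shows the gripper above the jar, whose cap is at about (212,148) in the crop, and the neighbours are clear of it. The top view is blocked by the wrist. Descending and gripping next.

```bash
python3 -m inch '{"travel":[[0.04,0,0],[0.08,0,0],[0.11,0,0],[0.13,0,0],[0.145,0,0],[0.152,0,0],[0.152,0,0]],"spin":[0,0,0,0,0,0,0]}' 0
python3 -m inch '{"travel":[[0,0,0],[0,0,0],[0,0,0],[0,0,0],[0,0,0],[0,0,0],[0,0,0],[0,0,0]],"spin":[0,0,0,0,0,0,0,0]}' 1
```

```text
clock: 3.7
tcp_pos: [0.5228, -0.0253, 0.0869]
ee_rot: [1.343, 1.117, -1.344]
wrist_force: [-0.3, 0.0, -0.1]
finger_gap: 1.002
clock: 4.5
tcp_pos: [0.5244, -0.0253, 0.0885]
ee_rot: [1.345, 1.114, -1.342]
wrist_force: [1.2, -0.7, 6.5]
finger_gap: 0.515
```

```bash
python3 -m inch '{"travel":[[-0.02,0,0],[-0.05,0,0],[-0.08,0,0],[-0.11,0,0],[-0.12,-0.002,0.01],[-0.12,-0.006,0.04],[-0.12,-0.011,0.075],[-0.12,-0.015,0.11],[-0.12,-0.018,0.135],[-0.12,-0.018,0.146],[-0.12,-0.018,0.146],[-0.12,-0.018,0.146]],"spin":[0,0,0,0,0,0,0,0,0,0,0,0]}'
python3 - <<'E'
from h import *
p=arm.read_camera('side')
a=cv2.resize(p['pixels'][100:310,170:400],(600,548),interpolation=2)[:,:,::-1]
cv2.imwrite('pics/a2.png',a)
E
```

```text
clock: 5.7
tcp_pos: [0.479, -0.164, 0.2073]
ee_rot: [1.344, 1.118, -1.342]
wrist_force: [-0.3, -0.1, -0.1]
finger_gap: 0.518
```

View pics/a2.png

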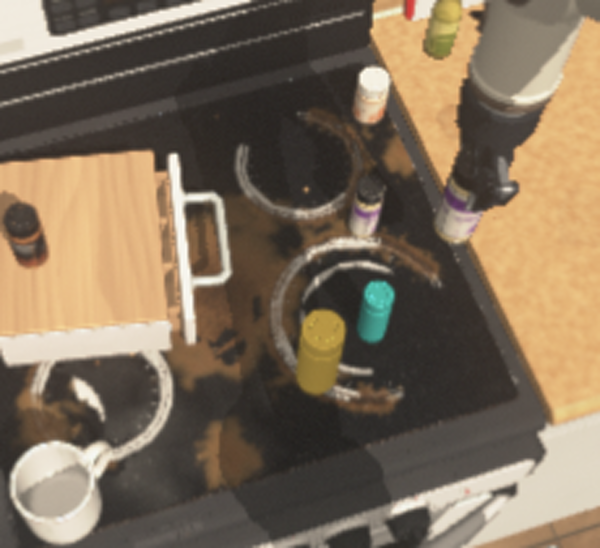

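The jar hangs upright and clear of its neighbours. The free spot below is within the range top.

```bash
python3 -m inch '{"travel":[[0.03,0,-0.005],[0.06,0,-0.01],[0.085,0,-0.01],[0.1,0,-0.01],[0.11,0,-0.01],[0.115,0,-0.01],[0.118,0,-0.01],[0.119,0,-0.01],[0.119,0,-0.01]],"spin":[0,0,0,0,0,0,0,0,0]}'
```

```text
clock: 6.65
tcp_pos: [0.481, -0.1559, 0.0889]
ee_rot: [1.344, 1.115, -1.343]
wrist_force: [0.6, 0.2, -0.1]
finger_gap: 0.519
```

```bash
python3 -m inch '{"travel":[[0.001,0,0],[0.002,0,0],[0.002,0,0]],"spin":[0,0,0]}'
```

```text
clock: 6.95
tcp_pos: [0.4814, -0.156, 0.0883]
ee_rot: [1.343, 1.114, -1.343]
wrist_force: [-3.4, 0.2, 15.6]
finger_gap: 0.518
```

```bash
python3 -m inch '{"travel":[[-0.001,0,0],[-0.001,0,0],[-0.001,0,0],[-0.001,0,0],[-0.001,0,0]],"spin":[0,0,0,0,0]}' 0
python3 -m inch '{"travel":[[-0.02,0,0],[-0.05,0,0],[-0.09,0,0],[-0.13,0,0],[-0.15,0,0],[-0.15,0,0]],"spin":[0,0,0,0,0,0]}'
python3 - <<'E'
from h import *
np.set_printoptions(precision=3,suppress=True)
p=arm.read_camera('side');q=arm.read_camera('top')
a=[cv2.resize(i['pixels'][100:310,170:400],(400,365),interpolation=2)[:,:,::-1] for i in(p,q)]
cv2.imwrite('pics/a3.png',np.hstack(a))
A=arm.pinpoint(p,'pull');B=arm.pinpoint(q,'pull');print(A,B)
print(tri(p,A[0]['centre'],q,B[0]['centre']),at_z(p,A[0]['centre'],.062),at_z(q,B[0]['centre'],.062))
print([(np.round(m['centre']),m['confidence'],at_z(p,m['centre'],0)) for m in arm.pinpoint(p,'jar')])
E
```

```text
clock: 7.45
tcp_pos: [0.4804, -0.1556, 0.0872]
ee_rot: [1.344, 1.117, -1.344]
wrist_force: [-0.0, -0.6, -0.5]
finger_gap: 1.001
clock: 8.05
tcp_pos: [0.4826, -0.156, 0.2404]
ee_rot: [1.344, 1.11, -1.34]
wrist_force: [0.3, -0.1, 0.4]
finger_gap: 1.0
[{'centre': [253.8, 193.2], 'confidence': 0.8}] [{'centre': [260.8, 179.7], 'confidence': 0.74}]
(array([0.573, 0.077, 0.042]), np.float64(0.004969108243221088)) [0.562 0.078 0.062] [0.571 0.079 0.062]
[(array([315., 230.]), 0.81, array([ 0.419, -0.07 ,  0.   ])), (array([310., 187.]), 0.62, array([ 0.561, -0.109,  0.   ])), (array([336., 202.]), 0.6, array([ 0.487, -0.166,  0.   ])), (array([293., 245.]), 0.58, array([0.392, 0.009, 0.   ]))]
```

View pics/a3.png

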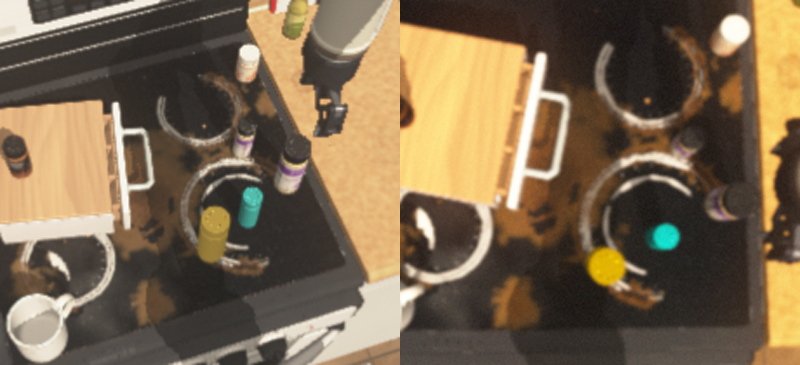

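The jar stands upright in its new place at about (0.483,-0.158), well past the end of the drawer's strip. Next: shut the fingers and go over the handle gap.

```bash
python3 -m inch '{"travel":[[0,0.003,-0.03],[0,0.009,-0.075],[0,0.015,-0.12],[0,0.02,-0.165],[0,0.025,-0.21],[0,0.03,-0.25],[0,0.032,-0.27],[0,0.032,-0.27],[0,0.032,-0.27]],"spin":[0,0,0,0,0,0,0,0,0]}' 1
python3 -m inch '{"travel":[[0.04,0,0],[0.08,0,0],[0.11,0,0],[0.13,0,0],[0.14,0,0],[0.14,0,0]],"spin":[0,0,0,0,0,0]}'
python3 - <<'E'
from h import *
np.set_printoptions(precision=3,suppress=True)
p=arm.read_camera('side');q=arm.read_camera('top')
a=[cv2.resize(i['pixels'][120:270,170:320],(400,400),interpolation=2)[:,:,::-1] for i in(p,q)]
cv2.imwrite('pics/a4.png',np.hstack(a))
s=arm.sense(); print(s['tcp_pos'],s['wrist_force'],R.from_rotvec(s['ee_rot']).as_matrix()[:,1:])
E
```

```text
clock: 9.2
tcp_pos: [0.5606, 0.1041, 0.236]
ee_rot: [1.341, 1.119, -1.344]
wrist_force: [-0.4, 0.7, 0.3]
finger_gap: -0.001
clock: 9.8
tcp_pos: [0.5602, 0.1022, 0.0957]
ee_rot: [1.342, 1.117, -1.348]
wrist_force: [-0.3, -0.6, 0.2]
finger_gap: -0.0
[0.562 0.103 0.098] [ 0.895  0.917 -0.756] [[ 0.983 -0.184]
 [-0.184 -0.983]
 [ 0.001 -0.   ]]
```

View pics/a4.png

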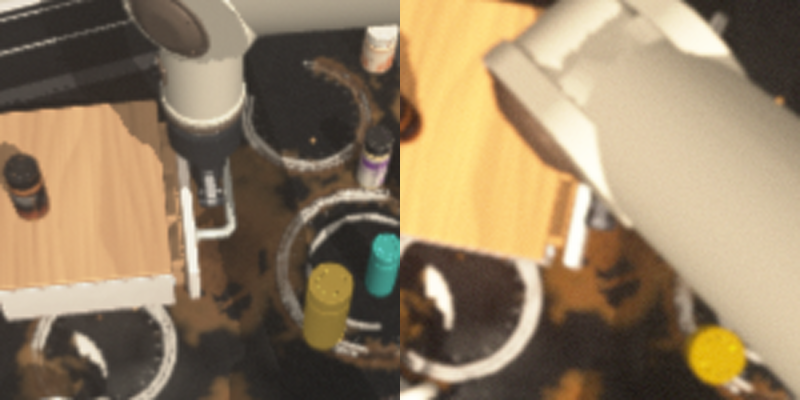

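The fingertips show between the drawer face (crop x about 188) and the bar (about 232), at crop (212,200). Going down slowly while watching the force.

```bash
python3 -m inch '{"travel":[[0.01,0,0],[0.02,0,0],[0.03,0,0],[0.03,0,0]],"spin":[0,0,0,0]}'
python3 -m inch '{"travel":[[0.01,0,0],[0.019,0,0],[0.019,0,0]],"spin":[0,0,0]}'
```

```text
clock: 10.3
tcp_pos: [0.5601, 0.1035, 0.0656]
ee_rot: [1.342, 1.118, -1.346]
wrist_force: [-0.8, 0.4, 0.1]
finger_gap: -0.002
clock: 10.6
tcp_pos: [0.5603, 0.1037, 0.0468]
ee_rot: [1.342, 1.118, -1.346]
wrist_force: [-0.4, 0.2, -0.5]
finger_gap: -0.001
```

```bash
python3 -m inch '{"travel":[[0,0,0.003],[0,0,0.006],[0,0,0.009],[0,0,0.012],[0,0,0.015],[0,0,0.018],[0,0,0.021]],"spin":[0,0,0,0,0,0,0]}'
python3 -m inch '{"travel":[[0,0,0.004],[0,0,0.008],[0,0,0.012],[0,0,0.016],[0,0,0.020],[0,0,0.024],[0,0,0.028],[0,0,0.032],[0,0,0.036],[0,0,0.04]],"spin":[0,0,0,0,0,0,0,0,0,0]}'
```

```text
clock: 11.3
tcp_pos: [0.5577, 0.0836, 0.0486]
ee_rot: [1.344, 1.117, -1.342]
wrist_force: [0.0, 2.9, 0.7]
finger_gap: -0.002
clock: 12.3
tcp_pos: [0.5498, 0.0437, 0.0482]
ee_rot: [1.343, 1.117, -1.344]
wrist_force: [-0.9, 2.8, 1.7]
finger_gap: 0.0
```

```bash
python3 -m inch '{"travel":[[0,0,0.004],[0,0,0.008],[0,0,0.012],[0,0,0.016],[0,0,0.020]],"spin":[0,0,0,0,0]}'
python3 -m inch '{"travel":[[0,0,0.004],[0,0,0.008],[0,0,0.012]],"spin":[0,0,0]}'
```

```text
clock: 12.8
tcp_pos: [0.5467, 0.0274, 0.0484]
ee_rot: [1.346, 1.12, -1.339]
wrist_force: [-0.8, 10.0, -2.6]
finger_gap: 0.001
clock: 13.1
tcp_pos: [0.5444, 0.0157, 0.0483]
ee_rot: [1.345, 1.121, -1.339]
wrist_force: [-0.7, 9.3, -1.8]
finger_gap: -0.002
```

The runners are now in the stiff zone (about 10 N). Going in smaller steps.

```bash
python3 -m inch '{"travel":[[0,0,0.003],[0,0,0.006],[0,0,0.009]],"spin":[0,0,0]}'
python3 -m inch '{"travel":[[0,0,0.002],[0,0,0.004],[0,0,0.006]],"spin":[0,0,0]}'
```

```text
clock: 13.4
tcp_pos: [0.5426, 0.0068, 0.0483]
ee_rot: [1.345, 1.121, -1.339]
wrist_force: [-1.1, 9.1, -0.8]
finger_gap: 0.003
clock: 13.7
tcp_pos: [0.5414, 0.0009, 0.0482]
ee_rot: [1.345, 1.121, -1.34]
wrist_force: [-0.8, 9.2, -1.5]
finger_gap: 0.002
```

```bash
python3 -m inch '{"travel":[[0,0,0.002],[0,0,0.004]],"spin":[0,0]}'
```

```text
clock: 13.9
tcp_pos: [0.5407, -0.003, 0.0482]
ee_rot: [1.345, 1.121, -1.34]
wrist_force: [-1.0, 9.5, -1.0]
finger_gap: -0.004
```

```bash
python3 -m inch '{"travel":[[0,0,0.002],[0,0,0.004]],"spin":[0,0]}'; python3 -m inch '{"travel":[[0,0,0.002],[0,0,0.004]],"spin":[0,0]}'
```

```text
clock: 14.1
tcp_pos: [0.5399, -0.0069, 0.0482]
ee_rot: [1.345, 1.121, -1.34]
wrist_force: [-1.2, 9.3, -1.1]
finger_gap: 0.001
clock: 14.3
tcp_pos: [0.5392, -0.0105, 0.0482]
ee_rot: [1.345, 1.121, -1.339]
wrist_force: [-0.2, 14.7, -1.5]
finger_gap: -0.003
```

```bash
python3 -m inch '{"travel":[[0,0,0.002],[0,0,0.004]],"spin":[0,0]}'
```

```text
clock: 14.5
tcp_pos: [0.539, -0.0114, 0.0484]
ee_rot: [1.348, 1.124, -1.335]
wrist_force: [0.9, 18.5, -3.8]
finger_gap: 0.002
```

```bash
python3 -m inch '{"travel":[[0,0,0.002],[0,0,0.004]],"spin":[0,0]}'
```

```text
clock: 14.7
tcp_pos: [0.5387, -0.013, 0.0485]
ee_rot: [1.349, 1.127, -1.332]
wrist_force: [1.9, 22.8, -6.0]
finger_gap: -0.0
```

End stop felt: the force rose from 9 to 18 and then 23 N while the tool barely moved. Next I ease off so the buffer springs back, centre the fingers in the gap, and check the force before rising.

```bash
python3 -m inch '{"travel":[[0,0,-0.004],[0,0,-0.008],[0,0,-0.012],[0,0,-0.016],[0,0,-0.018],[0,0,-0.018],[0,0,-0.018]],"spin":[0,0,0,0,0,0,0]}'
```

```text
clock: 15.4
tcp_pos: [0.5413, -0.005, 0.0483]
ee_rot: [1.344, 1.115, -1.344]
wrist_force: [-0.4, -0.0, -0.1]
finger_gap: -0.0
```

```bash
python3 -m inch '{"travel":[[-0.01,0,0],[-0.03,0,0],[-0.06,0,0],[-0.1,0,0],[-0.14,0,0],[-0.18,0,0],[-0.22,0,0],[-0.22,0,0.04],[-0.22,0,0.08],[-0.22,0,0.12],[-0.22,0,0.16],[-0.22,0,0.2],[-0.22,0,0.22],[-0.22,0,0.22],[-0.22,0,0.22]],"spin":[0,0,0,0,0,0,0,0,0,0,0,0,0,0,0]}'
python3 - <<'E'
from h import *
np.set_printoptions(precision=3,suppress=True)
p=arm.read_camera('side');q=arm.read_camera('top')
a=[cv2.resize(i['pixels'][100:310,150:380],(400,365),interpolation=2)[:,:,::-1] for i in(p,q)]
cv2.imwrite('pics/a5.png',np.hstack(a))
o=np.array([-.186,-.982]); u=np.array([.604,.232])
for n,i in(('s',p),('t',q)):
    P=arm.pinpoint(i,'pull')
    if P: x=at_z(i,P[0]['centre'],.062); print(n,P[0],x,'out',(x[:2]-u)@o)
for t in('squat_jar','small_jar','mug'): print(t,[np.round(d['centre']) for d in arm.pinpoint(p,t)],[np.round(d['centre']) for d in arm.pinpoint(q,t)])
E
```

```text
clock: 16.9
tcp_pos: [0.5008, -0.2201, 0.2688]
ee_rot: [1.344, 1.116, -1.344]
wrist_force: [0.7, 0.5, 0.9]
finger_gap: -0.002
s {'centre': [287.6, 188.4], 'confidence': 0.62} [ 0.547 -0.024  0.062] out 0.2621977418041829
t {'centre': [306.3, 187.5], 'confidence': 0.83} [ 0.551 -0.029  0.062] out 0.2658763799980623
squat_jar [array([310., 141.])] [array([354., 123.])]
small_jar [array([183., 194.])] [array([172., 165.])]
mug [array([199., 288.])] [array([356., 221.]), array([168., 272.])]
```

View pics/a5.png

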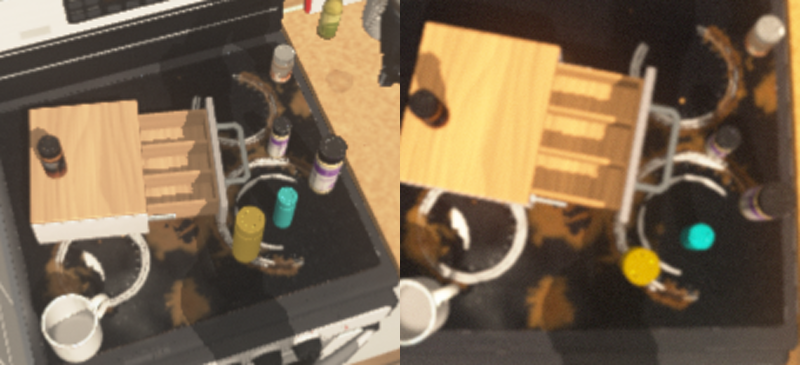

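The drawer is out, with the bar about 0.264 m from the unit's origin (travel about 122 mm, inside the 115 to 150 range). The jar stands upright and clear, and the other things are where they were. The gripper touches nothing.

```bash
python3 -c "
from workcell import arm
print(arm.sense()['clock'],arm.close_job())"
```

```text
the job is handed in; nothing more can be done
17.4 None
```

The jar is out of the way and the drawer is open against its end stop. I handed the job in at 17.4 s of the 51 s allowed.

- **Jar:** I moved the larger purple-label jar to about (0.48, -0.16), upright. That is roughly 9 cm beyond the end of the drawer's path.
- **Drawer:** I hooked the handle with the fingers shut and pulled. It took about 3 N at first and 9–10 N once the runners turned stiff. The force then rose to 14.7, 18.5 and 22.8 N with almost no further movement, which I took as the end stop. I eased off until the force read zero, then lifted clear.
- **Last checks:** The final pictures put the handle bar about 0.264 m from the unit's origin, so the drawer is about 122 mm out, within the 115–150 mm expected. The two cameras differed by about 4 mm. The other jars and the mug showed within a few pixels of where they started, and the gripper was touching nothing.
- **Detection errors:** The networks missed the jar in the first top view, so I took its place from the side view. In the last top view they also reported a second, false mug.

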